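# Clamp the bar's chopping board with the lift-and-swing lever

### The job

The chopping board lies loose in the counter clamp: turn the clamp's lever clockwise (seen from above) until the jaw grips the board firmly, without crushing it. The lever comes up against a stop pin before the board is tight, so lift it off its serrations, swing it back, let it drop in again and turn on; do not force it against the stop pins. Leave the lever fully down in its serrations, let go of it, and leave the board and everything around it where they are.

Things in the scene. Friction and masses are not known exactly. Their poses are not given: they have to be found in the camera images.
- clamp: grey cast C-clamp screwed to the counter, 230 x 116 mm on plan, 124 mm to the flat top of its round head (116 mm across). Origin on the counter straight below the vertical screw axis; own +x points out of the mouth, over the board. The lever points to its -x side: it can swing 0.85 rad to either side of the clamp's -x direction (seen from above) before its bar meets a stop pin.
- axis (a point): point on the clamp's vertical screw axis, 145 mm above the counter: mid height of the lever bar when down. Tightening is clockwise from above, from the clamp's -y side to its +y side. Full tightness is always out of reach of the first swing, and within reach of a second one that starts near the loosening-side pin.
- knob (a point): centre (half-way up) of the upright black cylindrical grip at the lever's end: 22 mm across, 52 mm tall, 110 mm from the screw axis, centre 177 mm above the counter when down. The bar under it, straight to the axis, is 14 mm wide, its top 26 mm below this point. Down in its teeth it turns the screw against a steady drag of about 8 to 10 N, pushed sideways at the grip.
- swing (a joint): lever angle relative to the toothed screw collar, rad; 0 at the start, negative once swung back (anticlockwise from above). Constant, but for 0.1 rad of play either way, while lever and screw turn together. The collar has 12 square teeth, 0.52 rad apart, 6 mm high. When lifted clear the lever swings freely and the screw stays put.
- lever (a joint): lift of the lever along the screw axis, m: 0 fully down in the serrations, 0.016 at most; teeth clear above 0.0065. A spring and its weight pull it down with 6 to 10 N. Set down tooth upon tooth it stays about 0.0055 up, and drops in by itself when free to fall and pushed a little farther round.
- jaw: round sprung jaw with rubber face under the screw, 48 mm across; origin at the centre of its lower face. It sinks as the lever tightens; starts 8 to 18 mm above the board. Once it bears on the board the push at the grip rises smoothly: 4 to 8 N above the steady drag is firm (6 N is right), beyond 8.5 N the board is crushed. It stays tight when the lever is released.
- board: loose light wooden chopping board, 220 x 150 x 18 mm, lying flat on the clamp's rubber bed under the jaw; origin at the centre of its underside, its long side along its x
- shaker: small steel salt shaker, 38 mm across, 62 mm tall, standing on the far part of the board; origin at the centre of its underside
- tumbler: straight clear drinking glass, 68 mm across, 100 mm tall; origin at the centre of its underside
- jar: amber glass jar with a steel lid, 70 mm across, 95 mm tall; origin at the centre of its underside
- mug: white mug, 76 mm across, 85 mm tall; origin at the centre of its underside
- tin: paper-labelled tin can, 66 mm across, 110 mm tall; origin at the centre of its underside
- spoon: steel spoon lying flat, handle to its own -x; origin under its middle
- stops: the two upright steel stop pins on the clamp's head, 10 mm thick, 52 mm tall, 45 mm from the screw axis; origin the same point as the clamp's. Against a pin the push rises abruptly; more than about 30 N at the grip is too rough.

How it is judged:
On the way:
1. the lever has been lifted off its serrations and swung back by at least 0.4 rad relative to the screw (value of joint swing below -0.4 rad), for 0.1 s.
At the end, for the whole second after the job is handed in: The jaw presses on the board with 35 to 120 N (about 2.5 to 8.5 N at the lever's grip above the steady drag), the lever is fully down in its serrations (within 2 mm), re-set at least 0.4 rad back on the screw and at rest, and the board lies still within 20 mm of where it was (contact force between jaw and board between 35 and 120 N and value of joint lever below 0.002 m and value of joint swing below -0.4 rad and distance of board from where it was at the start of the episode below 0.02 m and linear speed of board below 0.02 m/s and velocity of joint swing below 0.1 rad/s); the robot touches nothing.
It fails at once if the board is crushed: the jaw presses on it with more than 120 N (contact force between jaw and board above 120 N).
It fails at once if the lever is forced or slammed against a stop pin (more than 100 N on the pin, some 35 to 40 N at the grip) (contact force between stops and anything else above 100 N).
It fails at once if the board is shifted by more than 20 mm (distance of board from where it was at the start of the episode above 0.02 m).
It fails at once if a bystander is knocked or shifted by more than 30 mm (distance of any of shaker, tumbler, jar, mug, tin, spoon from where it was at the start of the episode above 0.03 m).
It also fails if it takes over 72 s, if anything falls off the work surface, if the arm or the gripper's body presses on something with over 40 N, if the wrist force passes 120 N, or if a joint passes its speed limit or range.

### The arm

A 7-joint arm with a two-finger parallel gripper is mounted at the origin on the work surface. World frame = base frame: x ahead of the robot, y to its left, z up, the work surface at z = 0. Lengths are in m, angles in rad, forces in N, time in s.
With the tool pointing down it reaches from about 0.4 to 0.85 m from the base axis. Payload 10.4 kg.
Tool frame: the origin (TCP) lies midway between the tips of the shut fingers; the grasp point (between the pads) lies 19 mm behind it; z points along the fingers, y is the direction in which the jaws open and shut (so a half turn about z gives the same grasp; the last joint's range is limited). The gripper opens to 87 mm and grips with 3 to 60 N. Pads are 19 mm wide; open, the fingers measure 117 mm over their backs; the gripper's body (75 mm by 190 mm) begins 51 mm behind the grasp point.
Start: joints at [1.103, 0.332, -0.065, 1.46, 0.022, 1.35, -0.088], TCP at [0.269, -0.564, 0.223] pointing down, gripper open.
Joint ranges: [-2.6, 2.6], [-0.5, 2.12], [-1.47, 1.34], [0.16, 2.42], [-1.27, 4.41], [0.06, 2.06], [-2.6, 2.6]. Speed limits (rad/s): [2.22, 2.22, 2.79, 2.79, 3.14, 3.14, 3.14].

### API

Orientations are given as a unit quaternion [x, y, z, w].
In Python, from station import read_state, snapshot, hand_in gives the robot as it stands.
- The arm moves only by the tool arm_command, never from a script. Its argument "increments" is one flat list of numbers, 7 for each row, row after row: the shift along the tool's x, y, z in cm, then the turn, a rotation vector about the tool's x, y, z in rad, then the gripper command: -1 is fully open, 1 is shut, values between are in proportion. A call has 1 to 20 rows; each row shifts and turns the commanded pose from where the row before left it, along the tool's axes as they then stand; what a row does not reach is not made up. A row lasts 1/12 s, in which the tool goes at most 41.7 mm and 7.16 degrees, less where a joint would pass 70% of its speed; a pose out of reach is approached as far as the arm can. A call is refused whole if a number of a shift passes 4.17 or a number of a turn 0.125, either way. A call with a gripper value outside its range is refused whole. The fingers move at their own pace and stop on an object; "force" is the grip in N (left out, the last holds). Time passes only in rows, so rows that do not move let the fingers close. It gives the time, the measured TCP pose, the force and the opening at its end, in the units of the state.
- read_state(): the state, without advancing time (a new reading comes with each control period).
- snapshot(name): name is "side" or "top" or "wrist"; returns a dict with "color" (400x640x3 uint8, blue, green, red), "depth" (400x640 float32, m along the optical axis (not along the pixel's ray), 0 where there is no reading), "vfov" (degrees; the focal length in pixels is half the picture's height over the tangent of half this angle, whatever the lens; pixels are square), "cx", "cy" (the principal point, pixels), "distortion" ([k1, k2, p1, p2, k3] as OpenCV has them; the pictures are not rectified), "R" (3x3) and "t" (3): a world point X has camera coordinates R X + t. Camera axes: x right, y down, z forward; pixel columns grow to the right and rows downward; lengths in m; the calibration is good to about 2 mm. A picture is of the moment at which its call begins.
- hand_in(): hands the job in, once; it reports no verdict.
The state is a dict: "t": time; "joint_positions": joint angles; "qvel": joint speeds; "tau": joint torques, N m; "ee_pos": TCP position; "ee_rot": TCP orientation; "force": force on the tool from outside, world axes, zero at the start; "wrist_torque": the same for the moment, N m; "finger_gap": finger opening in m.
Only numpy, scipy, OpenCV 4.12 (cv2) and the standard library are available. Lean on these libraries where they do the work, as an engineer would, in place of code of your own. Each camera call takes 0.05 s, during which the arm holds its last target.

## Working session

There is one attempt and no reset: what is moved stays moved. The work goes in short steps, Python scripts to look and compute and a tool call to move; the robot and the scene stay as the last step left them, time stands still between calls to the robot, and variables do not carry over. Pictures are saved under pics/ and viewed, and the job is handed in when it is done.

Besides the shell and the picture viewer there is one more tool, called after "Call:" as a command line: name --argument value ..., lists and objects as JSON in quotes. arm_command: Moves the arm, as the interface text tells. Its arguments: {"type":"object","properties":{"increments":{"type":"array","items":{"type":"number"}},"force":{"type":"number"}},"required":["increments"]}

```bash
mkdir -p pics; ls; python3 - <<'E'
from station import read_state, snapshot
import cv2,numpy as np
s=read_state();print(s)
for n in ["side","top","wrist"]:
    d=snapshot(n);cv2.imwrite(f"pics/{n}0.png",d["color"]);np.savez(f"{n}0.npz",**d)
    print(n,d["vfov"],d["cx"],d["cy"],d["distortion"],d["R"],d["t"],-np.array(d["R"]).T@d["t"])
E
```

```text
pics
{'t': 0.0, 'joint_positions': array([ 1.10339774,  0.33286747, -0.06470345,  1.46091561,  0.02159593,
        1.34992412, -0.08852445]), 'qvel': array([-1.64344200e-03,  9.58896337e-04, -4.66911316e-05,  3.76852908e-04,
        1.63512993e-04, -7.85822056e-04, -1.03716234e-03]), 'tau': array([-1.07524265e-03, -6.23260546e+01,  2.35865236e-02, -3.89897346e+01,
       -6.15540706e-02,  3.97439883e-02,  1.24447115e-04]), 'ee_pos': array([ 0.26875446, -0.5638393 ,  0.22176898]), 'ee_rot': array([ 9.75370978e-01,  2.20569606e-01, -1.86174891e-04, -6.84736218e-04]), 'force': array([-0.36795212,  0.17124797,  0.34926897]), 'wrist_torque': array([ 0.01650647, -0.05281226, -0.03106449]), 'finger_gap': 0.08694049563567857}
side 52.603197351381006 321.5508264923051 202.87365749589375 [-0.02995544  0.          0.          0.          0.        ] [[ 9.83564775e-01 -1.80555625e-01  2.21679779e-05]
 [-1.01687239e-01 -5.54035926e-01 -8.26258977e-01]
 [ 1.49197988e-01  8.12676971e-01 -5.63290424e-01]] [-0.59117708  0.18862692  0.67012071] [ 0.50066124 -0.54682593  0.53334038]
top 48.956802695834 327.57099911751163 199.72442643469694 [-0.06705777  0.          0.          0.          0.        ] [[ 0.01894676 -0.99981868 -0.00190639]
 [-0.98427672 -0.01831726 -0.175681  ]
 [ 0.17561422  0.005205   -0.9844453 ]] [0.01715973 0.62517463 0.9869158 ] [0.44170327 0.02347121 1.08142864]
wrist 65.25157183610652 316.8759692883332 196.2927585078722 [0.0055119 0.        0.        0.        0.       ] [[ 0.42967784 -0.90298115 -0.00141445]
 [-0.87206552 -0.41537219  0.25878113]
 [-0.234262   -0.10995902 -0.96593495]] [-0.62429551 -0.02910075  0.38944594] [ 0.33410058 -0.53299162  0.38282714]
```

View pics/side0.png

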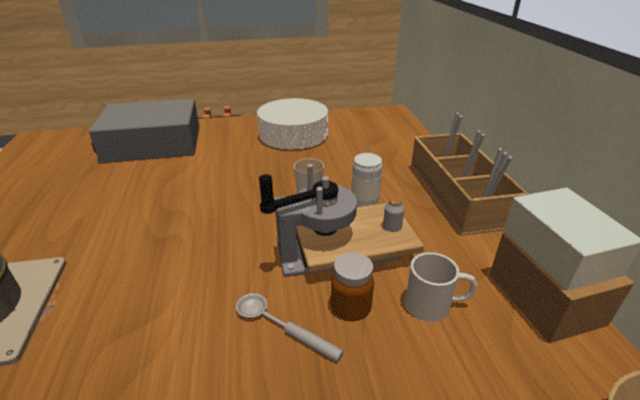

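View pics/top0.png

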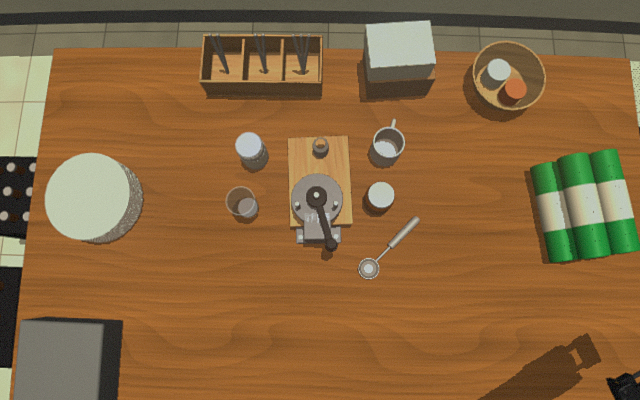

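```bash
cat > h.py <<'E'
import numpy as np,cv2
from station import read_state, snapshot
def ray(d,u,v):
    f=200/np.tan(np.radians(d["vfov"])/2)
    K=np.array([[f,0,d["cx"]],[0,f,d["cy"]],[0,0,1.]])
    p=cv2.undistortPoints(np.array([[[u,v]]],float),K,np.array(d["distortion"]))[0,0]
    R=np.array(d["R"]);t=np.array(d["t"])
    return -R.T@t, R.T@np.array([p[0],p[1],1])
def onz(d,u,v,z):
    o,r=ray(d,u,v);return o+r*(z-o[2])/r[2]
def proj(d,X):
    f=200/np.tan(np.radians(d["vfov"])/2)
    K=np.array([[f,0,d["cx"]],[0,f,d["cy"]],[0,0,1.]])
    return cv2.projectPoints(np.array(X,float).reshape(-1,1,3),cv2.Rodrigues(np.array(d["R"]))[0],np.array(d["t"]),K,np.array(d["distortion"]))[0][:,0]
def cloud(d):
    f=200/np.tan(np.radians(d["vfov"])/2)
    K=np.array([[f,0,d["cx"]],[0,f,d["cy"]],[0,0,1.]])
    v,u=np.mgrid[0:400,0:640]
    p=cv2.undistortPoints(np.stack([u,v],-1).reshape(-1,1,2).astype(float),K,np.array(d["distortion"]))[:,0]
    z=np.array(d["depth"]).reshape(-1,1)
    c=np.hstack([p*z,z])
    X=(c-np.array(d["t"]))@np.array(d["R"])
    X[z[:,0]==0]=np.nan
    return X.reshape(400,640,3)
E
python3 - <<'E'
import cv2
a=cv2.imread("pics/top0.png")[120:290,220:440];cv2.imwrite("pics/topc.png",cv2.resize(a,None,fx=3.5,fy=3.5,interpolation=2))
a=cv2.imread("pics/side0.png")[140:280,230:430];cv2.imwrite("pics/sidec.png",cv2.resize(a,None,fx=4,fy=4,interpolation=2))
E
```

```text
(no output)
```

View pics/topc.png

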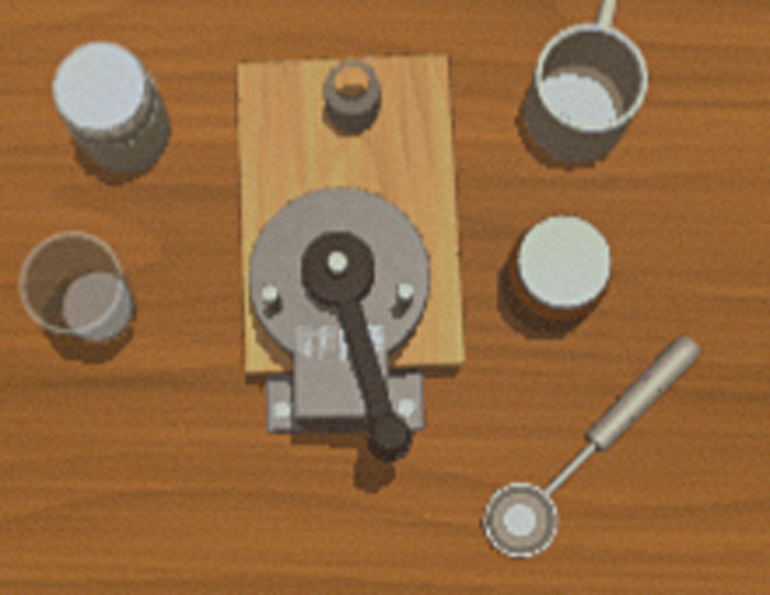

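View pics/sidec.png

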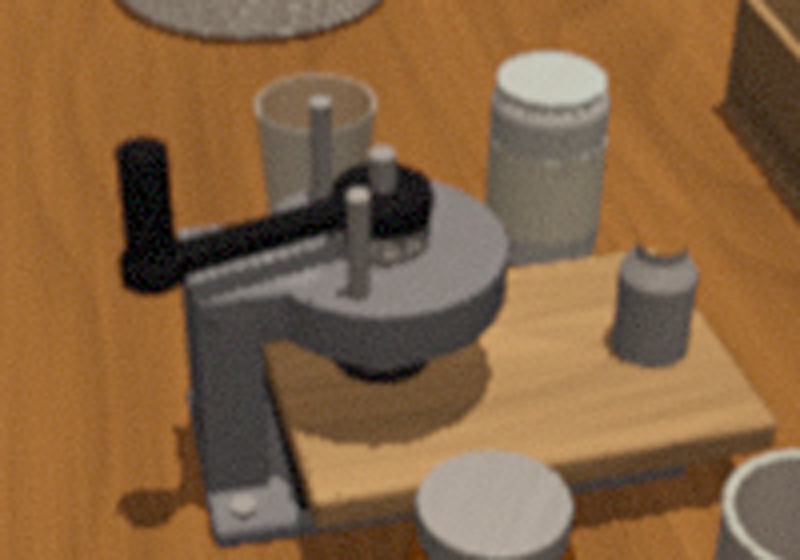

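```bash
python3 - <<'E'
from h import *
d=dict(np.load("top0.npz"))
c=lambda u,v:(220+u/3.5-.36,120+v/3.5-.36)
for n,u,v,z in [("knobtop",392,430,.203),("head",339.5,276,.124),("pinL",270,290,.176),("pinR",405,290,.176),("screw",338,262,.16),("boardTL",238,64,.05),("boardTR",447,56,.05),("boardBR",464,361,.05),("boltL",282,410,.01),("boltR",406,408,.01)]:
    print(n,np.round(onz(d,*c(u,v),z),4))
X=cloud(d);g=d["color"].astype(int).max(2)
# knob top pts
for n,zr in [("knobtop",(.196,.21)),("head",(.118,.130)),("pins",(.17,.182))]:
    m=(X[...,2]>zr[0])&(X[...,2]<zr[1])&(X[...,0]>.3)&(X[...,0]<.65)&(abs(X[...,1])<.13)
    P=X[m]; print(n,m.sum(),P.min(0) if len(P) else 0,P.max(0) if len(P) else 0,P.mean(0) if len(P) else 0)
E
```

```text
knobtop [0.5118 0.0183 0.203 ]
head [0.6148 0.0528 0.124 ]
pinL [0.5961 0.0926 0.176 ]
pinR [0.5976 0.0119 0.176 ]
screw [0.617  0.0528 0.16  ]
boardTL [0.7777 0.1297 0.05  ]
boardTR [ 0.7862 -0.0166  0.05  ]
boardBR [ 0.5714 -0.0304  0.05  ]
boltL [0.5397 0.0942 0.01  ]
boltR [0.5427 0.0077 0.01  ]
knobtop 94 [0.50072352 0.00956177 0.19829676] [0.52102468 0.02966278 0.20707453] [0.51064042 0.01985676 0.20296457]
head 1581 [ 0.52487719 -0.00353931  0.11848258] [0.64999214 0.11026229 0.12999841] [0.59424815 0.0546265  0.12469924]
pins 55 [0.50035975 0.00833759 0.1700316 ] [0.61809696 0.0963531  0.18065662] [0.58866925 0.04762488 0.17509265]
```

Call:
arm_command --increments '[0,0,-2,0,0,-0.09,-1,0,0,-2,0,0,-0.09,-1,0,0,-1,0,0,-0.09,-1,3.3,-1.65,0,0,0,0,-1,3.3,-1.65,0,0,0,0,-1,3.3,-1.65,0,0,0,0,-1,3.3,-1.65,0,0,0,0,-1,3.3,-1.65,0,0,0,0,-1,3.3,-1.65,0,0,0,0,-1,3.3,-1.65,0,0,0,0,-1,3.3,-1.65,0,0,0,0,-1,3.3,-1.65,0,0,0,0,-1,3.3,-1.65,0,0,0,0,-1,3.3,-1.65,0,0,0,0,-1,3.3,-1.65,0,0,0,0,-1,3.3,-1.65,0,0,0,0,-1,3.3,-1.65,0,0,0,0,-1,3.3,-1.65,0,0,0,0,-1]' --force 45

```text
t: 1.65
ee_pos: [0.4808, -0.051, 0.2726]
ee_rot: [0.937, 0.35, 0.0, 0.0]
force: [0.8, -0.2, 0.2]
finger_gap: 0.0871
```

```bash
cat >> h.py <<'E'
def st():
    s=read_state();q=s["ee_rot"];yaw=2*np.arctan2(q[1],q[0])
    print("t",round(s["t"],2),"pos",np.round(s["ee_pos"],4),"yaw",round(yaw,4),"F",np.round(s["force"],2),"T",np.round(s["wrist_torque"],3),"gap",round(s["finger_gap"],4),"j",np.round(s["joint_positions"],2))
    return s,yaw
E
python3 - <<'E'
from h import *
s,y=st()
d=snapshot("wrist");cv2.imwrite("pics/w1.png",d["color"]);np.savez("w1.npz",**d)
print(proj(d,[[.511,.019,.203],[.616,.053,.16]]))
X=cloud(d)
m=(X[...,2]>.196)&(X[...,2]<.21)
print(m.sum(),X[m].mean(0) if m.sum() else 0)
E
```

```text
t 1.65 pos [ 0.4808 -0.051   0.2726] yaw 0.7146 F [ 0.81 -0.23  0.16] T [-0.065 -0.083  0.073] gap 0.0871 j [ 0.6   0.03 -0.59  1.72  0.02  1.4  -0.85]
[[269.96517781 117.55560924]
 [329.29666487 -20.8987666 ]]
724 [0.51201813 0.02039955 0.20163222]
```

View pics/w1.png

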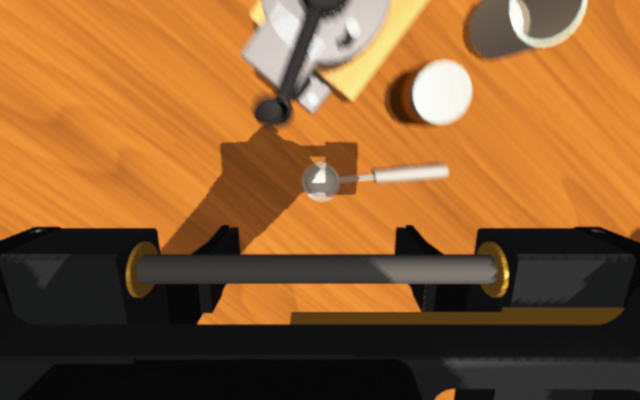

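Call:
arm_command --increments '[2.32,-1.12,0,0,0,0,-1,2.32,-1.12,0,0,0,0,-1,2.32,-1.12,0,0,0,0,-1,0,0,2,0,0,0,-1,0,0,2,0,0,0,-1,0,0,0,0,0,0,-1,0,0,0,0,0,0,-1]'

```text
t: 2.28
ee_pos: [0.5105, 0.0179, 0.2321]
ee_rot: [0.937, 0.35, -0.001, -0.0]
force: [0.6, -0.7, 1.5]
finger_gap: 0.0867
```

```bash
python3 - <<'E'
from h import *
s,y=st()
for n in("side","top"):
    d=snapshot(n);c=d["color"]
    c=c[90:290,190:450] if n=="side" else c[120:290,220:440]
    cv2.imwrite(f"pics/{n}2.png",cv2.resize(c,None,fx=3,fy=3))
E
```

```text
t 2.28 pos [0.5105 0.0179 0.2321] yaw 0.7147 F [ 0.6  -0.67  1.47] T [-0.004 -0.077  0.015] gap 0.0867 j [ 0.5   0.13 -0.67  1.71  0.08  1.33 -1.04]
```

View pics/side2.png

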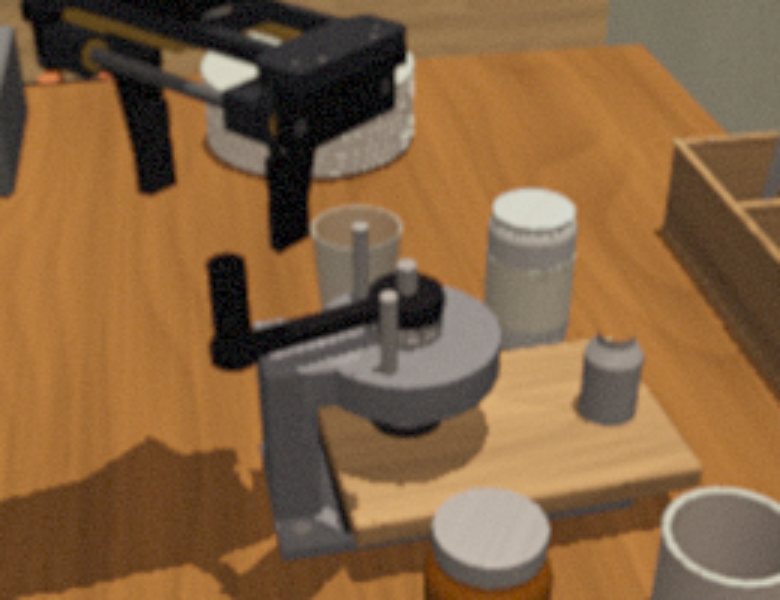

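Call:
arm_command --increments '[0.2,-0.1,1.3,0,0,0,-1,0,0,1.3,0,0,0,-1,0,0,1.3,0,0,0,-1,0,0,1.3,0,0,0,-1,0,0,1.3,0,0,0,-1,0,0,0,0,0,0,-1,0,0,0,0,0,0,-1]'

```text
t: 2.97
ee_pos: [0.5122, 0.02, 0.1684]
ee_rot: [0.937, 0.35, 0.0, 0.0]
force: [0.5, -0.4, 0.1]
finger_gap: 0.087
```

```bash
python3 - <<'E'
from h import *
s,y=st()
E
```

```text
t 2.97 pos [0.5122 0.02   0.1684] yaw 0.7143 F [ 0.46 -0.39  0.15] T [-0.021 -0.044 -0.007] gap 0.087 j [ 0.48  0.18 -0.67  1.8   0.12  1.2  -1.08]
```

Call:
arm_command --increments '[0,0,0,0,0,0,1,0,0,0,0,0,0,1,0,0,0,0,0,0,1,0,0,0,0,0,0,1,0,0,0,0,0,0,1,0,0,0,0,0,0,1,0,0,0,0,0,0,1,0,0,0,0,0,0,1]' --force 40

```text
t: 3.63
ee_pos: [0.5119, 0.0203, 0.1675]
ee_rot: [0.937, 0.35, -0.0, 0.0]
force: [-0.1, -0.5, -0.0]
finger_gap: 0.0416
```

```bash
python3 - <<'E'
from h import *
s,y=st()
E
```

```text
t 3.63 pos [0.5119 0.0203 0.1675] yaw 0.7149 F [-0.07 -0.5  -0.05] T [-0.035 -0.001  0.001] gap 0.0416 j [ 0.48  0.18 -0.67  1.8   0.12  1.2  -1.08]
```

Call:
arm_command --increments '[0,0,0,0,0,0,1,0,0,0,0,0,0,1,0,0,0,0,0,0,1,0,0,0,0,0,0,1,0,0,0,0,0,0,1,0,0,0,0,0,0,1]'

```text
t: 4.13
ee_pos: [0.5119, 0.0203, 0.1675]
ee_rot: [0.937, 0.35, -0.0, 0.0]
force: [0.2, 0.6, 0.1]
finger_gap: 0.0211
```

```bash
python3 - <<'E'
from h import *
s,y=st()
E
```

```text
t 4.13 pos [0.5119 0.0203 0.1675] yaw 0.7149 F [0.15 0.63 0.14] T [0.006 0.024 0.031] gap 0.0211 j [ 0.48  0.18 -0.67  1.8   0.12  1.2  -1.08]
```

Call:
arm_command --increments '[0.23,-0.5,0,0,0,0.05,1,0.23,-0.5,0,0,0,0.05,1,0.23,-0.5,0,0,0,0.05,1,0.23,-0.5,0,0,0,0.05,1,0.23,-0.5,0,0,0,0.05,1,0.23,-0.5,0,0,0,0.05,1]'

```text
t: 4.63
ee_pos: [0.5068, 0.0509, 0.1675]
ee_rot: [0.979, 0.204, -0.0, 0.001]
force: [0.5, -6.2, 0.2]
finger_gap: 0.0211
```

```bash
cat >> h.py <<'E'
AX=np.array([.6168,.0535])
def lv():
    s,y=st();p=np.array(s["ee_pos"][:2])-AX;r=np.hypot(*p);a=np.arctan2(-p[1],-p[0])
    tc=np.array([np.sin(a+np.pi),-np.cos(a+np.pi)])  # clockwise tangent
    F=np.array(s["force"]);push=-F[:2]@tc
    print("r %.4f alpha-pi %.4f phi %.3f push %.2f radial %.2f Fz %.2f yaw-a %.3f Tz %.3f -> torque/r %.2f"%(r,a,a-.025,push,F[:2]@p/r,F[2],y-a,s["wrist_torque"][2],push+s["wrist_torque"][2]/.11))
E
python3 - <<'E'
from h import *
lv()
E
```

```text
t 4.63 pos [0.5068 0.0509 0.1675] yaw 0.4111 F [ 0.48 -6.25  0.23] T [-1.651 -0.097  0.33 ] gap 0.0211 j [ 0.41  0.17 -0.66  1.81  0.12  1.2  -1.44]
r 0.1100 alpha-pi 0.0234 phi -0.002 push 6.26 radial -0.34 Fz 0.23 yaw-a 0.388 Tz 0.330 -> torque/r 9.25
```

Call:
arm_command --increments '[0.23,-0.5,0,0,0,0.05,1,0.23,-0.5,0,0,0,0.05,1,0.23,-0.5,0,0,0,0.05,1,0.23,-0.5,0,0,0,0.05,1,0.23,-0.5,0,0,0,0.05,1,0.23,-0.5,0,0,0,0.05,1]'

```text
t: 5.13
ee_pos: [0.511, 0.0835, 0.1673]
ee_rot: [0.998, 0.056, -0.001, 0.001]
force: [-2.4, -6.5, 1.9]
finger_gap: 0.0208
```

```bash
python3 - <<'E'
from h import *
lv()
E
```

```text
t 5.13 pos [0.511  0.0835 0.1673] yaw 0.1112 F [-2.43 -6.52  1.87] T [-1.657  0.558  0.277] gap 0.0208 j [ 0.34  0.2  -0.65  1.79  0.13  1.2  -1.81]
r 0.1100 alpha-pi -0.2763 phi -0.301 push 6.94 radial 0.56 Fz 1.87 yaw-a 0.387 Tz 0.277 -> torque/r 9.45
```

Call:
arm_command --increments '[0.23,-0.5,0,0,0,0.05,1,0.23,-0.5,0,0,0,0.05,1,0.23,-0.5,0,0,0,0.05,1,0.23,-0.5,0,0,0,0.05,1,0.23,-0.5,0,0,0,0.05,1,0.23,-0.5,0,0,0,0.05,1]'

```text
t: 5.63
ee_pos: [0.5247, 0.1134, 0.1671]
ee_rot: [0.996, -0.094, -0.001, 0.002]
force: [-4.1, -6.2, 1.1]
finger_gap: 0.021
```

```bash
python3 - <<'E'
from h import *
lv()
E
```

```text
t 5.63 pos [0.5247 0.1134 0.1671] yaw -0.1886 F [-4.12 -6.19  1.14] T [-1.534  1.005  0.191] gap 0.021 j [ 0.26  0.24 -0.63  1.74  0.15  1.22 -2.17]
r 0.1099 alpha-pi -0.5763 phi -0.601 push 7.43 radial 0.09 Fz 1.14 yaw-a 0.388 Tz 0.191 -> torque/r 9.17
```

Call:
arm_command --increments '[0.23,-0.5,0,0,0,0.05,1,0.23,-0.5,0,0,0,0.05,1,0.23,-0.5,0,0,0,0.05,1,0.23,-0.5,0,0,0,0.05,1]'

```text
t: 5.97
ee_pos: [0.5385, 0.1304, 0.167]
ee_rot: [0.981, -0.193, -0.001, 0.002]
force: [-4.6, -6.2, 3.3]
finger_gap: 0.021
```

```bash
python3 - <<'E'
from h import *
lv()
d=snapshot("side");c=d["color"]
c=c[90:290,190:450]
cv2.imwrite(f"pics/side3.png",cv2.resize(c,None,fx=3,fy=3))
E
```

```text
t 5.97 pos [0.5385 0.1304 0.167 ] yaw -0.3885 F [-4.62 -6.17  3.28] T [-1.426  1.264  0.148] gap 0.021 j [ 0.2   0.28 -0.61  1.7   0.17  1.23 -2.41]
r 0.1097 alpha-pi -0.7763 phi -0.801 push 7.63 radial -1.03 Fz 3.28 yaw-a 0.388 Tz 0.148 -> torque/r 8.98
```

View pics/side3.png

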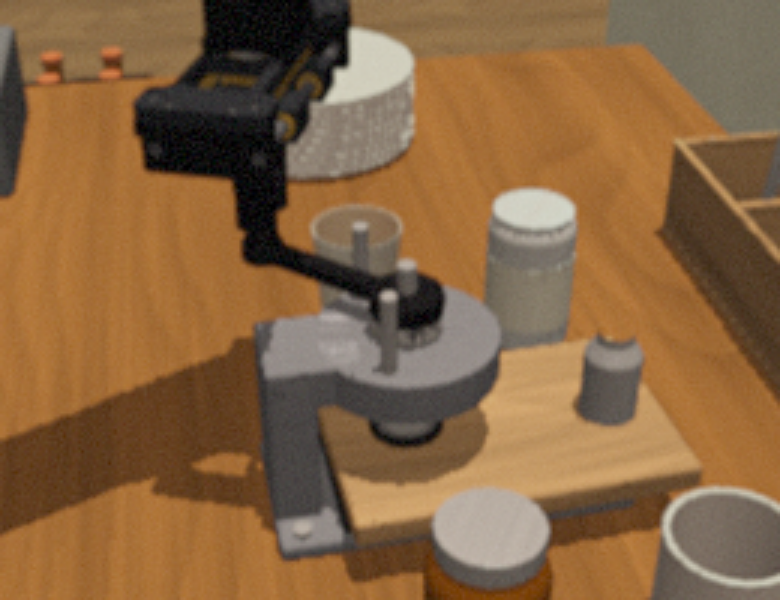

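Call:
arm_command --increments '[-0.2,0.5,0,0,0,-0.05,1,0,0,-0.3,0,0,0,1,0,0,-0.3,0,0,0,1,0,0,-0.3,0,0,0,1,0,0,-0.3,0,0,0,1,0,0,0,0,0,0,1]'

```text
t: 6.52
ee_pos: [0.5362, 0.1266, 0.1792]
ee_rot: [0.986, -0.168, 0.0, 0.001]
force: [4.1, -3.5, -8.0]
finger_gap: 0.0207
```

```bash
python3 - <<'E'
from h import *
lv()
E
```

```text
t 6.52 pos [0.5362 0.1266 0.1792] yaw -0.3377 F [ 4.05 -3.45 -8.  ] T [-0.608 -0.76   0.004] gap 0.0207 j [ 0.22  0.26 -0.62  1.69  0.16  1.24 -2.34]
r 0.1088 alpha-pi -0.7363 phi -0.761 push -0.16 radial -5.32 Fz -8.00 yaw-a 0.399 Tz 0.004 -> torque/r -0.12
```

Call:
arm_command --increments '[-0.244,0.614,0,0,0,-0.06,1,-0.244,0.614,0,0,0,-0.06,1,-0.244,0.614,0,0,0,-0.06,1,-0.244,0.614,0,0,0,-0.06,1,-0.244,0.614,0,0,0,-0.06,1,-0.244,0.614,0,0,0,-0.06,1,-0.244,0.614,0,0,0,-0.06,1,-0.244,0.614,0,0,0,-0.06,1,-0.244,0.614,0,0,0,-0.06,1,-0.244,0.614,0,0,0,-0.06,1,-0.244,0.614,0,0,0,-0.06,1,-0.244,0.614,0,0,0,-0.06,1,-0.244,0.614,0,0,0,-0.06,1]'

```text
t: 7.6
ee_pos: [0.5075, 0.0492, 0.1793]
ee_rot: [0.975, 0.221, 0.001, -0.0]
force: [7.8, -0.5, -7.9]
finger_gap: 0.0212
```

```bash
python3 - <<'E'
from h import *
lv()
E
```

```text
t 7.6 pos [0.5075 0.0492 0.1793] yaw 0.4467 F [ 7.81 -0.47 -7.89] T [ 0.109 -1.429 -0.026] gap 0.0212 j [ 0.42  0.16 -0.66  1.79  0.11  1.22 -1.39]
r 0.1094 alpha-pi 0.0397 phi 0.015 push 0.78 radial -7.79 Fz -7.89 yaw-a 0.407 Tz -0.026 -> torque/r 0.55
```

Call:
arm_command --increments '[-0.22,0.624,0,0,0,-0.06,1,-0.22,0.624,0,0,0,-0.06,1,-0.244,0.614,0,0,0,-0.06,1,-0.244,0.614,0,0,0,-0.06,1,-0.244,0.614,0,0,0,-0.06,1,-0.244,0.614,0,0,0,-0.06,1,-0.244,0.614,0,0,0,-0.06,1,-0.244,0.614,0,0,0,-0.06,1,-0.244,0.614,0,0,0,-0.06,1,-0.244,0.614,0,0,0,-0.06,1,-0.244,0.614,0,0,0,-0.06,1,-0.244,0.614,0,0,0,-0.06,1]'

```text
t: 8.6
ee_pos: [0.5373, -0.021, 0.1789]
ee_rot: [0.834, 0.551, 0.0, -0.001]
force: [2.7, 4.3, -8.5]
finger_gap: 0.0211
```

```bash
python3 - <<'E'
from h import *
lv()
E
```

```text
t 8.6 pos [ 0.5373 -0.021   0.1789] yaw 1.168 F [ 2.69  4.28 -8.45] T [ 0.745 -0.676  0.011] gap 0.0211 j [ 0.55  0.24 -0.67  1.72  0.15  1.24 -0.56]
r 0.1089 alpha-pi 0.7530 phi 0.728 push -1.28 radial -4.89 Fz -8.45 yaw-a 0.415 Tz 0.011 -> torque/r -1.18
```

Call:
arm_command --increments '[-0.28,0.72,0,0,0,-0.07,1,0,0,0.3,0,0,0,1,0,0,0.3,0,0,0,1,0,0,0.3,0,0,0,1,0,0,0.2,0,0,0,1,0,0,0,0,0,0,1]'

```text
t: 9.1
ee_pos: [0.5426, -0.027, 0.1682]
ee_rot: [0.815, 0.579, 0.0, -0.0]
force: [2.3, 4.1, -3.9]
finger_gap: 0.0212
```

```bash
python3 - <<'E'
from h import *
lv()
E
```

```text
t 9.1 pos [ 0.5426 -0.027   0.1682] yaw 1.2349 F [ 2.27  4.11 -3.91] T [ 0.759 -0.379  0.112] gap 0.0212 j [ 0.55  0.26 -0.67  1.72  0.17  1.22 -0.5 ]
r 0.1094 alpha-pi 0.8258 phi 0.801 push -1.11 radial -4.56 Fz -3.91 yaw-a 0.409 Tz 0.112 -> torque/r -0.10
```

Call:
arm_command --increments '[0,0,0.15,0,0,0,1,0,0,0,0,0,0,1,0.23,-0.5,0,0,0,0.05,1,0.23,-0.5,0,0,0,0.05,1,0.23,-0.5,0,0,0,0.05,1,0.23,-0.5,0,0,0,0.05,1,0.23,-0.5,0,0,0,0.05,1]'

```text
t: 9.68
ee_pos: [0.526, -0.008, 0.1679]
ee_rot: [0.882, 0.471, 0.001, 0.002]
force: [4.7, -3.4, -1.8]
finger_gap: 0.021
```

```bash
python3 - <<'E'
from h import *
lv()
E
```

```text
t 9.68 pos [ 0.526  -0.008   0.1679] yaw 0.9812 F [ 4.67 -3.43 -1.83] T [-0.878 -1.009  0.444] gap 0.021 j [ 0.52  0.21 -0.66  1.77  0.14  1.21 -0.77]
r 0.1097 alpha-pi 0.5953 phi 0.570 push 5.46 radial -1.94 Fz -1.83 yaw-a 0.386 Tz 0.444 -> torque/r 9.50
```

Call:
arm_command --increments '[0.23,-0.5,0.1,0,0,0.05,1,0.23,-0.5,0,0,0,0.05,1,0.23,-0.5,0,0,0,0.05,1,0.23,-0.5,0,0,0,0.05,1]'

```text
t: 10.02
ee_pos: [0.5154, 0.0107, 0.1671]
ee_rot: [0.925, 0.38, 0.0, 0.002]
force: [-0.1, -6.2, 3.6]
finger_gap: 0.0209
```

```bash
python3 - <<'E'
from h import *
lv()
d=snapshot("side");c=d["color"]
c=c[150:280,260:430]
cv2.imwrite(f"pics/side4.png",cv2.resize(c,None,fx=4.5,fy=4.5))
E
```

```text
t 10.02 pos [0.5154 0.0107 0.1671] yaw 0.7807 F [-0.14 -6.23  3.58] T [-1.488 -0.043  0.474] gap 0.0209 j [ 0.48  0.19 -0.65  1.79  0.13  1.2  -1.  ]
r 0.1101 alpha-pi 0.3992 phi 0.374 push 5.68 radial 2.55 Fz 3.58 yaw-a 0.381 Tz 0.474 -> torque/r 9.99
```

View pics/side4.png

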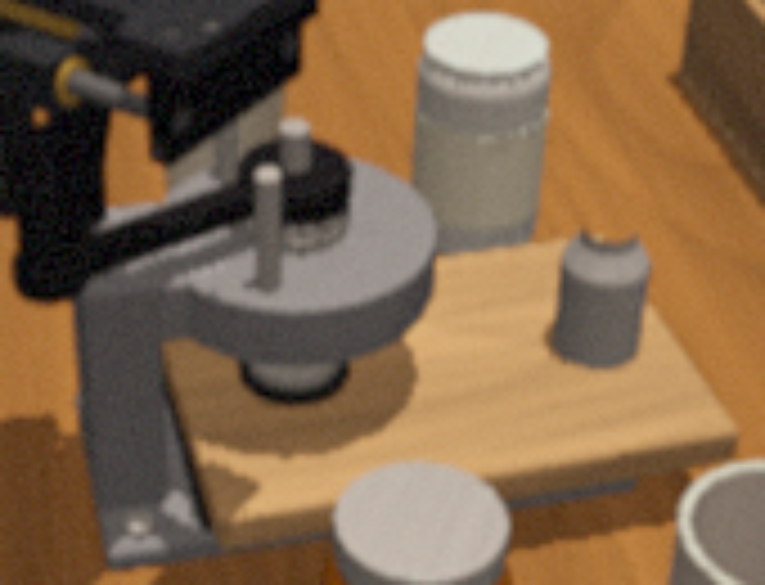

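Call:
arm_command --increments '[0.18,-0.4,0,0,0,0.04,1,0.18,-0.4,0,0,0,0.04,1,0.18,-0.4,0,0,0,0.04,1]'

```text
t: 10.32
ee_pos: [0.511, 0.0228, 0.167]
ee_rot: [0.946, 0.324, -0.0, 0.002]
force: [-2.5, -7.7, 3.9]
finger_gap: 0.0209
```

```bash
python3 - <<'E'
from h import *
lv()
E
```

```text
t 10.32 pos [0.511  0.0228 0.167 ] yaw 0.6609 F [-2.54 -7.72  3.92] T [-1.786  0.279  0.534] gap 0.0209 j [ 0.46  0.18 -0.65  1.8   0.12  1.2  -1.14]
r 0.1102 alpha-pi 0.2827 phi 0.258 push 6.70 radial 4.59 Fz 3.92 yaw-a 0.378 Tz 0.534 -> torque/r 11.56
```

Call:
arm_command --increments '[0.17,-0.4,0,0,0,0.04,1,0.17,-0.4,0,0,0,0.04,1]'

```text
t: 10.48
ee_pos: [0.5089, 0.0312, 0.167]
ee_rot: [0.958, 0.286, -0.0, 0.002]
force: [-2.1, -8.1, 3.7]
finger_gap: 0.021
```

```bash
python3 - <<'E'
from h import *
lv()
E
```

```text
t 10.48 pos [0.5089 0.0312 0.167 ] yaw 0.5809 F [-2.07 -8.14  3.7 ] T [-1.773  0.276  0.566] gap 0.021 j [ 0.44  0.17 -0.65  1.81  0.12  1.2  -1.23]
r 0.1102 alpha-pi 0.2039 phi 0.179 push 7.55 radial 3.68 Fz 3.70 yaw-a 0.377 Tz 0.566 -> torque/r 12.69
```

Call:
arm_command --increments '[0.17,-0.4,0,0,0,0.04,1,0.17,-0.4,0,0,0,0.04,1]'

```text
t: 10.65
ee_pos: [0.5075, 0.0397, 0.1669]
ee_rot: [0.969, 0.248, -0.0, 0.002]
force: [-2.8, -8.2, 4.2]
finger_gap: 0.021
```

```bash
python3 - <<'E'
from h import *
lv()
E
```

```text
t 10.65 pos [0.5075 0.0397 0.1669] yaw 0.5009 F [-2.79 -8.17  4.16] T [-1.918  0.337  0.569] gap 0.021 j [ 0.43  0.17 -0.65  1.81  0.12  1.2  -1.33]
r 0.1102 alpha-pi 0.1253 phi 0.100 push 7.75 radial 3.79 Fz 4.16 yaw-a 0.376 Tz 0.569 -> torque/r 12.93
```

Call:
arm_command --increments '[0.17,-0.4,0,0,0,0.04,1,0.17,-0.4,0,0,0,0.04,1]'

```text
t: 10.82
ee_pos: [0.5067, 0.0483, 0.1668]
ee_rot: [0.978, 0.209, -0.0, 0.002]
force: [-3.4, -8.3, 4.8]
finger_gap: 0.0212
```

```bash
python3 - <<'E'
from h import *
lv()
E
```

```text
t 10.82 pos [0.5067 0.0483 0.1668] yaw 0.4208 F [-3.43 -8.33  4.84] T [-1.974  0.414  0.629] gap 0.0212 j [ 0.41  0.17 -0.65  1.81  0.12  1.2  -1.43]
r 0.1102 alpha-pi 0.0475 phi 0.022 push 8.16 radial 3.82 Fz 4.84 yaw-a 0.373 Tz 0.629 -> torque/r 13.88
```

Call:
arm_command --increments '[0.14,-0.3,0,0,0,0.03,1,0.14,-0.3,0,0,0,0.03,1]'

```text
t: 10.98
ee_pos: [0.5066, 0.0548, 0.1667]
ee_rot: [0.984, 0.18, -0.0, 0.002]
force: [-5.0, -9.0, 5.2]
finger_gap: 0.021
```

```bash
python3 - <<'E'
from h import *
lv()
E
```

```text
t 10.98 pos [0.5066 0.0548 0.1667] yaw 0.3614 F [-4.97 -8.96  5.19] T [-2.092  0.939  0.663] gap 0.021 j [ 0.39  0.17 -0.65  1.81  0.12  1.2  -1.5 ]
r 0.1102 alpha-pi -0.0118 phi -0.037 push 9.02 radial 4.87 Fz 5.19 yaw-a 0.373 Tz 0.663 -> torque/r 15.05
```

Call:
arm_command --increments '[-0.06,0.15,0,0,0,-0.02,1,0,0,0,0,0,0,1]'

```text
t: 11.15
ee_pos: [0.5065, 0.0538, 0.1667]
ee_rot: [0.982, 0.191, -0.0, 0.002]
force: [-4.0, -4.7, 4.6]
finger_gap: 0.0211
```

```bash
python3 - <<'E'
from h import *
lv()
E
```

```text
t 11.15 pos [0.5065 0.0538 0.1667] yaw 0.3842 F [-4.04 -4.73  4.61] T [-1.275  0.795  0.342] gap 0.0211 j [ 0.4   0.17 -0.65  1.81  0.12  1.2  -1.47]
r 0.1103 alpha-pi -0.0030 phi -0.028 push 4.74 radial 4.02 Fz 4.61 yaw-a 0.387 Tz 0.342 -> torque/r 7.85
```

Call:
arm_command --increments '[0,0,0,0,0,0,-1,0,0,0,0,0,0,-1,0,0,0,0,0,0,-1,0,0,0,0,0,0,-1,0,0,0,0,0,0,-1,0,0,0,0,0,0,-1,0,0,0,0,0,0,-1,0,0,0,0,0,0,-1]'

```text
t: 11.82
ee_pos: [0.5066, 0.0563, 0.166]
ee_rot: [0.982, 0.191, -0.0, -0.0]
force: [-0.1, -0.4, 0.2]
finger_gap: 0.0662
```

```bash
python3 - <<'E'
from h import *
lv()
for n in("side","top"):
    d=snapshot(n);c=d["color"]
    c=c[90:290,190:450] if n=="side" else c[120:290,220:440]
    cv2.imwrite(f"pics/{n}5.png",cv2.resize(c,None,fx=3,fy=3))
E
```

```text
t 11.82 pos [0.5066 0.0563 0.166 ] yaw 0.385 F [-0.06 -0.4   0.24] T [-0.039 -0.021 -0.034] gap 0.0662 j [ 0.4   0.18 -0.65  1.81  0.11  1.2  -1.47]
r 0.1102 alpha-pi -0.0257 phi -0.051 push 0.40 radial 0.05 Fz 0.24 yaw-a 0.411 Tz -0.034 -> torque/r 0.09
```

View pics/side5.png

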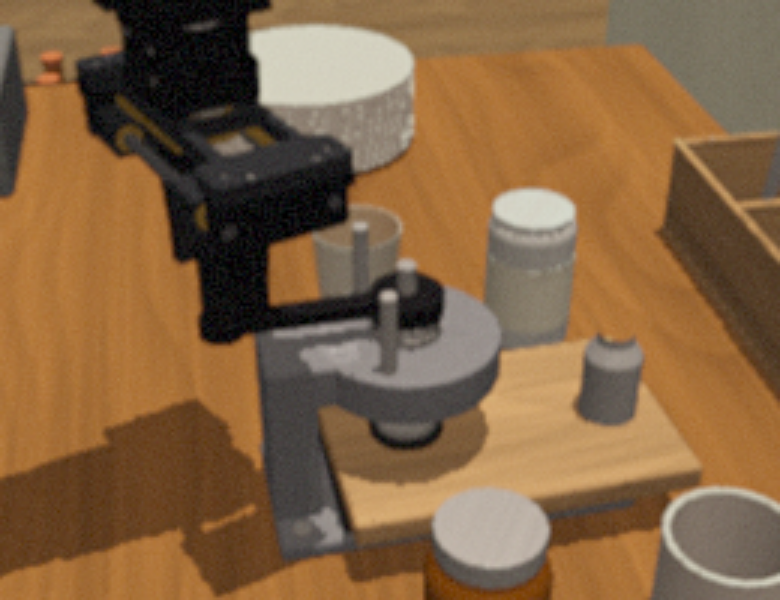

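Call:
arm_command --increments '[0,0,0,0,0,0,-1,0,0,0,0,0,0,-1,0,0,0,0,0,0,-1,0,0,-1,0,0,0,-1,0,0,-2,0,0,0,-1,0,0,-2,0,0,0,-1,0,0,-2,0,0,0,-1,0,0,-2,0,0,0,-1,-4,0,0,0,0,0,-1,-4,0,0,0,0,0,-1,0,0,0,0,0,0,-1,0,0,0,0,0,0,-1]'

```text
t: 12.92
ee_pos: [0.4316, 0.0253, 0.2573]
ee_rot: [0.982, 0.19, 0.001, 0.001]
force: [-0.1, 0.2, -0.8]
finger_gap: 0.0869
```

```bash
python3 - <<'E'
from h import *
lv()
for n in("side","top"):
    d=snapshot(n);c=d["color"];np.savez(n+"6.npz",**d)
    c=c[140:280,230:430] if n=="side" else c[120:290,220:440]
    cv2.imwrite(f"pics/{n}6.png",cv2.resize(c,None,fx=3.5,fy=3.5,interpolation=2))
d=dict(np.load("top6.npz"));X=cloud(d)
m=(X[...,2]>.192)&(X[...,2]<.215)&(X[...,0]>.47)&(X[...,0]<.56)&(abs(X[...,1]-.05)<.06)
print(m.sum(),np.nanmedian(X[m],0))
d0=dict(np.load("top0.npz"));X=cloud(d0)
m=(X[...,2]>.192)&(X[...,2]<.215)&(X[...,0]>.47)&(X[...,0]<.56)&(abs(X[...,1]-.05)<.06)
print(m.sum(),np.nanmedian(X[m],0))
E
```

```text
t 12.92 pos [0.4316 0.0253 0.2573] yaw 0.383 F [-0.08  0.21 -0.83] T [ 0.058 -0.054  0.027] gap 0.0869 j [ 0.5  -0.1  -0.61  1.85 -0.06  1.37 -1.29]
r 0.1874 alpha-pi 0.1511 phi 0.126 push -0.22 radial 0.05 Fz -0.83 yaw-a 0.232 Tz 0.027 -> torque/r 0.03
33 [0.51046744 0.04753248 0.20306277]
95 [0.5107561  0.01967041 0.2030956 ]
```

View pics/side6.png

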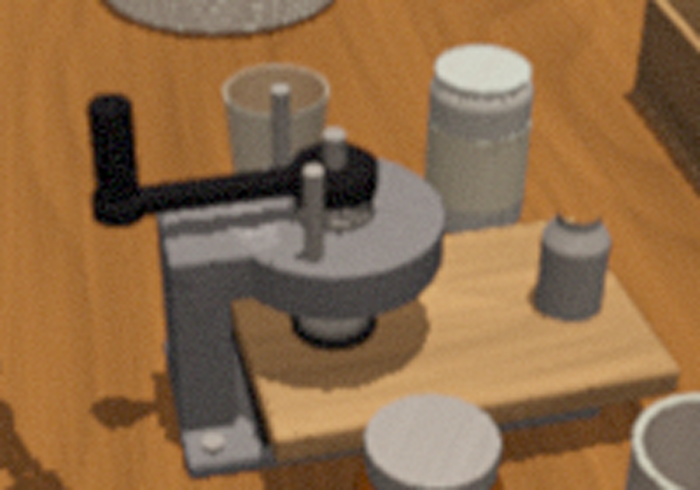

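View pics/top6.png

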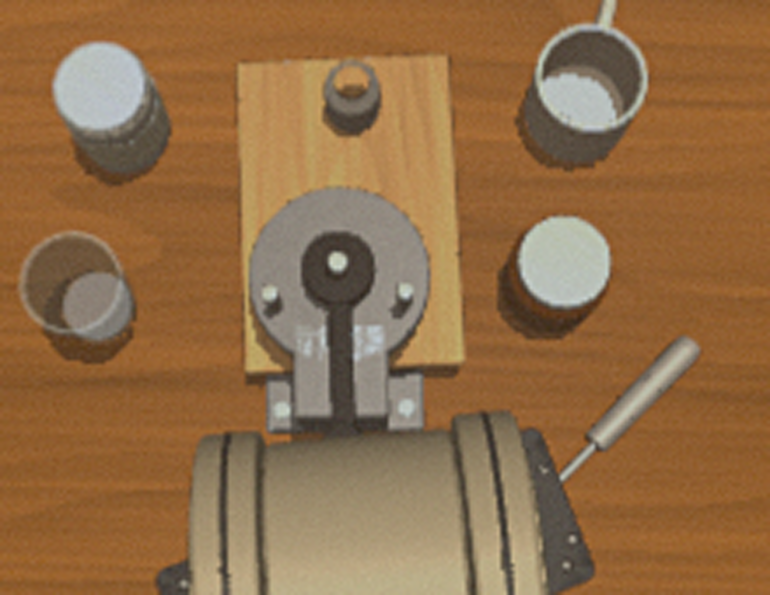

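```bash
python3 - <<'E'
from h import *
for n in "06":
    X=cloud(dict(np.load(f"side{n}.npz")))
    m=(X[...,2]>.155)&(X[...,2]<.23)&(X[...,0]>.49)&(X[...,0]<.53)&(abs(X[...,1]-.035)<.035)
    P=X[m];print(n,m.sum(),np.median(P[:,:2],0),"ztop",np.percentile(P[:,2],[90,95,98,100]))
    m=(X[...,2]>.13)&(X[...,2]<.185)&(np.hypot(X[...,0]-.6168,X[...,1]-.0535)<.018)
    P=X[m];print("hub z",np.percentile(P[:,2],[25,50,75,95]))
    m=(X[...,2]>.12)&(X[...,2]<.165)&(X[...,0]>.53)&(X[...,0]<.57)&(abs(X[...,1]-.045)<.035)
    P=X[m];print("bar z",np.percentile(P[:,2],[50,75,90,95]))
E
python3 - <<'E'
import cv2,numpy as np
for n in "06":
    a=np.load(f"side{n}.npz")["color"][150:240,245:350]
    cv2.imwrite(f"pics/z{n}.png",cv2.resize(a,None,fx=5,fy=5,interpolation=2))
E
```

```text
0 406 [0.51199204 0.01082334] ztop [0.20381018 0.20422348 0.20469044 0.20546261]
hub z [0.15351215 0.15435152 0.16257514 0.17152995]
bar z [0.12597863 0.15041024 0.15222173 0.15257523]
6 388 [0.50695779 0.03768871] ztop [0.20397993 0.20448823 0.2049396  0.20546289]
hub z [0.15349614 0.15437288 0.1617102  0.17119162]
bar z [0.12561688 0.14672988 0.15188928 0.15253747]
```

View pics/z0.png

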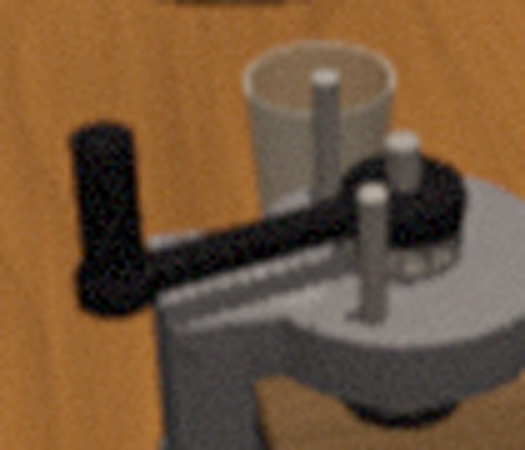

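View pics/z6.png

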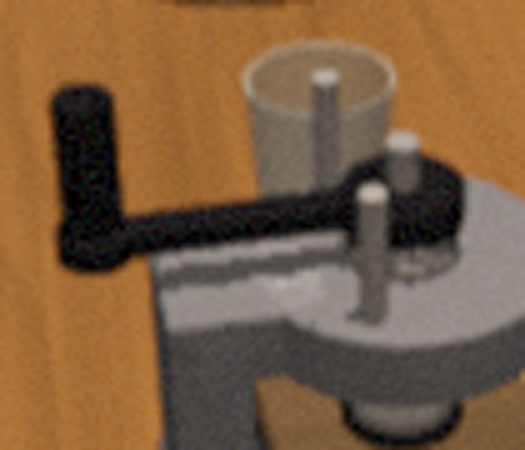

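```bash
python3 -c "
from station import hand_in;print(hand_in())"
```

```text
the job is handed in; nothing more can be done
None
```

I tightened the clamp in two swings and handed the job in at about 13 s of robot time. No verdict came back.

- **First swing:** I gripped the knob and turned the lever clockwise from about +0.29 to −0.80 rad of the clamp's −x direction. The steady drag was about 9.3 N, and the lever stayed short of the stop pin.
- **Re-set:** I lifted the lever 12 mm, swung it back about 1.56 rad (roughly three teeth), let it drop in, and turned on.
- **Tightening:** The push climbed smoothly to about 15.0 N, which is about 5.7 N above the drag. I then eased the grip off, opened the gripper and moved the tool clear.

**Last checks:**
- **Height:** The lever's hub and knob top stood within 0.3 mm of their starting heights, so the lever is fully down.
- **Surroundings:** By eye, the pictures show the board, shaker, tumbler, jar and mug where they were. The arm hid the bowl end of the spoon; its handle had not moved.
- **Contact:** The force on the tool was about 0.

**Uncertainties:**
- I inferred the jaw force from the wrist force and torque rather than measuring it directly. Those readings are noisy by about ±0.5 N at the grip, inside the allowed band of 2.5 to 8.5 N.
- While the lever was lifted, there was a side force of 5 to 8 N along the lever, probably from the knob sitting slightly off in the grip. It was gone after release.

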